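# Drive a flanged bearing home in a sack-truck wheel

### The arm

A 6-joint arm with a two-finger parallel gripper is mounted at the origin on the work surface. World frame = base frame: x ahead of the robot, y to its left, z up, the work surface at z = 0. Lengths are in m, angles in rad, forces in N, time in s.
With the tool pointing down it reaches from about 0.425 to 0.95 m from the base axis. Payload 3.5 kg.
Tool frame: the origin (TCP) lies at the very end of the fingers, on their centre line; the grasp point (between the pads) lies 19 mm behind it (ctrl.grip_point_offset is the distance from the TCP to the grasp point, in m); z points along the fingers, y is the line along which they close (so a half turn about z gives the same grasp; the last joint's range is limited). The gripper opens to 85 mm and grips with 20 to 120 N. Pads are 22 mm wide; open, the fingers measure 114 mm over their backs; the gripper's body (76 mm by 85 mm) begins 54 mm behind the grasp point. The pads swing forward as they close: fully open they stand 13 mm farther back than shut.
Start: joints at [1.038, 0.286, 1.577, -0, 1.279, -0.15], TCP at [0.252, 0.626, 0.211] pointing down, gripper open.
Joint ranges: [-2.77, 2.77], [-0.9, 2.22], [0.21, 2.48], [-1.53, 4.67], [0.24, 2.81], [-2.84, 2.84]. Speed limits (rad/s): [2.79, 2.79, 3.14, 3.14, 3.14, 3.14].

### API

Orientations are given as a unit quaternion [x, y, z, w].
In Python, from plant import ctrl gives the robot as it stands. The module is installed in compiled form; this text tells all that it offers.
- The arm moves only by the shell command python3 -m pendant 'ROWS' [OPENING] [FORCE]. ROWS is JSON, a list of rows, each an object of numbers: "dx", "dy", "dz": the shift along the tool's x, y, z in cm; "twist": the turn about the tool's z in degrees. A call has 1 to 10 rows; each row is the pose to reach, as a shift and turn from the pose commanded when the call began, along the tool's axes at that moment; what a row does not reach only later rows make up. A row lasts 1/8 s, in which the tool goes at most 62.5 mm and 10.7 degrees, less where a joint would pass 70% of its speed; a pose out of reach is approached as far as the arm can. A call with a gripper value outside its range is refused whole. OPENING is the opening in per cent of the stroke, from 0 (shut) to 100 (fully open), set as the call begins (- or left out, the last holds). The fingers move at their own pace and stop on an object; FORCE is the grip in N (left out, the last holds). Time passes only in rows, so rows that repeat a pose let the fingers close. It gives the time, the measured TCP pose, the force, the opening and the grip force at its end, in the units of the state.
- ctrl.get_state(): the state, without advancing time (a new reading comes with each control period).
- ctrl.read_camera(name): name is "scene" or "top" or "wrist"; returns a dict with "img" (400x640x3 uint8, red, green, blue), "depth" (400x640 float32, m along the optical axis (not along the pixel's ray), 0 where there is no reading), "camera_matrix" (3x3 intrinsics, pixels), "xyz" and "rotation" of the camera in the world; the wrist camera has in their place "tool_from_camera" (4x4, takes a point from camera to tool coordinates, whose origin is the TCP and whose axes are the flange's). Camera axes: x right, y up, looking along -z (the intrinsics and any distortion apply to the point x, -y, -z); pixel columns grow to the right and rows downward; lengths in m; the calibration is good to about 2 mm. A picture is of the moment at which its call begins: read the wrist's pose just before it.
- ctrl.sign_off(): hands the job in; it is judged then, once.
The state is a dict: "time": time; "qpos": joint angles; "dq": joint speeds; "joint_efforts": joint torques, N m; "eef_pos": TCP position; "tcp_rot": TCP orientation; "contact_force": force on the tool from outside, world axes, zero at the start; "wrist_torque": the same for the moment, N m; "opening": opening from 0.0 (shut) to 1.0 (fully open); "finger_force": force on a finger pad.
Only numpy, scipy, OpenCV 4.12 (cv2) and the standard library are available. Lean on these libraries where they do the work, as an engineer would, in place of code of your own. Each camera call takes 0.05 s, during which the arm holds its last target. There are 200 camera calls.

### The job

Take the thick round drift out of the punch block and, holding it upright, tap the bearing home in the wheel hub, working alternately around the steel rim of its flange so that it straightens up and goes in square, easy on each tap and never on the seal in the middle or with the gripper itself. When the flange sits flat on the hub all round and feels solid, bed it with one firm, steady press of the drift on the rim (20 N or so). Then stand the drift back in its empty hole, leaving everything else on the bench where it is.

Things in the scene. Friction and masses are not known exactly. Their poses are not given: they have to be found in the camera images.
- hub_face (a point): Centre of the hub's upper face, on the wheel axis, about z = 0.095; z axis up. The wheel (tyre 260 mm across, white steel rim, hub tube 62 mm outside diameter) lies flat and cannot move; the hub stands 10 mm above the tyre. Home means the bearing's flange flat on this face all round; it is then solid and the force climbs at once. Bed it with 15 to 30 N.
- bearing: Flanged sealed ball bearing started in the hub by hand, a little crooked. Origin: centre of the flange's underside; z axis up along the bearing's axis. Flange 56 mm in diameter, 3 mm thick; skirt below it 47 mm across, 12 mm long, a tight fit in the hub. The origin starts 5 to 7 mm above the hub face and the axis leans about 0.045 rad to any side. It scores the bore if it leans over 0.10 rad.
- rim_top (a point): On the bearing's axis, level with the flange's top (3 mm above the bearing's origin). The flat steel rim, the only part to strike, lies 20 to 28 mm from here; the black seal and inner ring within are sunk 2.5 mm. Pressed on one side the rim sticks, then gives at about 8 to 14 N with a jump of 1 to 3 mm: that side sinks, the far side stays or lifts a little, and it stays so. Over 40 N dents it.
- drift: Flat-nosed steel drift standing nose down in the punch block, the thickest and tallest punch there. 140 mm long; nose 14 mm in diameter for the lowest 40 mm, body 18 mm in diameter above. Origin: centre of its flat lower end; z axis up along it. 0.25 kg. It stands with 95 mm showing above the block.
- block: Wooden punch block 150 x 56 x 60 mm (x, y, z), fixed to the bench. Origin: centre of its underside. Three holes of 23 mm diameter in a row along its x axis, at x = -45, 0 and +45 mm; their floor is 15 mm above the bench. The drift stands in any one of them, a pin punch and a chisel in the others.
- pin_punch: Thin round steel pin punch, 12 mm in diameter, 110 mm long, standing in the punch block. Origin: lower end. Leave it.
- chisel: Flat steel cold chisel, 16 x 9 mm, 120 mm long, standing in the punch block. Origin: lower end. Leave it.
- old_bearing: The worn old bearing, same shape as the new one, lying loose on the bench, 15 mm high. Leave it.
- hammer: Ball-peen hammer, 260 mm long, lying on the bench. Leave it.
- mug: White mug, 84 mm across, 95 mm high. Leave it.
- grease_tin: Dark tin, 72 mm across, 85 mm high. Leave it.
- wrench: Adjustable wrench, 200 mm long, lying on the bench. Leave it.
- carton: Small cardboard box, 62 x 62 x 26 mm. Leave it.
Things that resemble listed ones, but are neither listed nor needed, are in the scene too. What is shaped like the drift but orange or purple is not meant.

How it is judged:
By the outcome, as a careful person would: the job done as asked, in the order asked, and still so for the second after the job is handed in, with the robot touching nothing.
It also fails if it takes over 72 s, if anything falls off the work surface, if the arm or the gripper's body presses on something with over 40 N, if the wrist force passes 120 N, or if a joint passes its speed limit or range.

## Working session

There is one attempt and no reset: what is moved stays moved. The work goes in short steps, Python scripts to look and compute and a shell command to move; the robot and the scene stay as the last step left them, time stands still between calls to the robot, and variables do not carry over. Pictures are saved under pics/ and viewed, at most 10 in all, crops included, and the job is handed in when it is done.

```bash
mkdir -p pics
cat > h.py <<'E'
import numpy as np, cv2
from plant import ctrl
from scipy.spatial.transform import Rotation as R
def cam(name):
    s=ctrl.get_state(); c=ctrl.read_camera(name)
    if name=='wrist':
        T=np.array(c['tool_from_camera']); Rt=R.from_quat(s['tcp_rot']).as_matrix()
        c['rotation']=Rt@T[:3,:3]; c['xyz']=np.array(s['eef_pos'])+Rt@T[:3,3]
    c['rotation']=np.array(c['rotation']); c['xyz']=np.array(c['xyz'])
    return c
def plane(c,u,v,z):
    K=np.array(c['camera_matrix']); d=c['rotation']@np.array([(u-K[0,2])/K[0,0],-(v-K[1,2])/K[1,1],-1])
    return c['xyz']+d*(z-c['xyz'][2])/d[2]
def cloud(c):
    K=np.array(c['camera_matrix']); v,u=np.mgrid[:400,:640]; d=c['depth']
    p=np.stack([(u-K[0,2])/K[0,0]*d,-(v-K[1,2])/K[1,1]*d,-d],-1)
    return p@c['rotation'].T+c['xyz']
def save(c,n,crop=None,k=1):
    i=c['img'][...,::-1]
    if crop: i=i[crop[1]:crop[3],crop[0]:crop[2]]
    cv2.imwrite('pics/'+n,cv2.resize(i,None,fx=k,fy=k,interpolation=cv2.INTER_CUBIC))
E
python3 - <<'E'
from h import *
a=cam('scene');b=cam('top')
for n,c in(('scene',a),('top',b)):
    print(n,c['xyz'],c['rotation'].round(3).tolist(),c['camera_matrix'],c['depth'].max()); save(c,n+'.png')
    np.savez('pics/'+n,**{k:c[k] for k in('img','depth','camera_matrix','xyz','rotation')})
s=ctrl.get_state();print(s)
E
```

```text
scene [ 1.03509918 -0.56729656  1.30179489] [0.26, 0.091, 0.298, 0.914] [[520.33429258   0.         306.84319662]
 [  0.         520.33429258 199.71212326]
 [  0.           0.           1.        ]] 3.2255342
top [0.44919822 0.04663829 1.31592552] [0.028, -0.043, -0.701, 0.711] [[493.79955255   0.         318.85137371]
 [  0.         493.79955255 201.49557087]
 [  0.           0.           1.        ]] 2.1781754
{'time': 0.1, 'qpos': array([ 1.03799321e+00,  2.87130001e-01,  1.57803609e+00,  9.37324923e-06,
        1.27858671e+00, -1.50001157e-01]), 'dq': array([-0.00057808, -0.0006724 , -0.00209821, -0.00110882, -0.00202312,
       -0.00122018]), 'joint_efforts': array([ 3.34871329e-04, -4.07295728e+01, -2.93699455e+01, -1.40666712e-04,
        3.42468411e-03, -2.62166353e-06]), 'eef_pos': array([0.25177075, 0.62560182, 0.20934728]), 'tcp_rot': array([ 1.90235695e-01,  9.81737854e-01, -1.01623664e-03, -3.65845660e-04]), 'contact_force': array([0.79249269, 0.3885517 , 0.44781048]), 'wrist_torque': array([ 0.00965082, -0.04295035,  0.07359202]), 'finger_force': 0.0, 'opening': 0.9989332804874554}
```

```bash
sed -i "s/    c\['rotation'\]=np.array(c\['rotation'\]); c/    c['rotation']=np.array(c['rotation'])\n    if c['rotation'].size==4: c['rotation']=R.from_quat(c['rotation']).as_matrix()\n    c/" h.py; python3 -c "
import cv2,numpy as np
cv2.imwrite('pics/both.png',np.vstack([cv2.imread('pics/scene.png')[:300],cv2.imread('pics/top.png')[:300]]))"
```

```text
(no output)
```

View pics/scene.png

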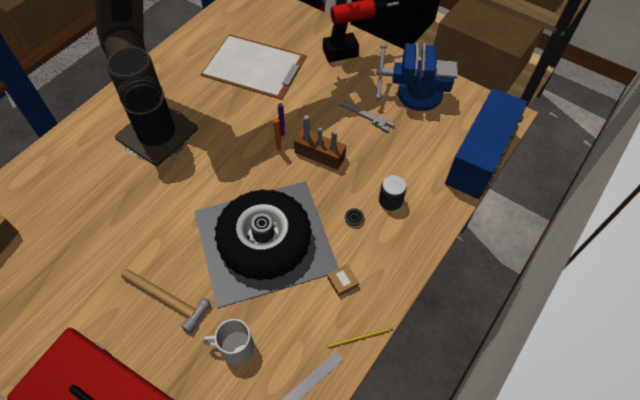

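View pics/top.png

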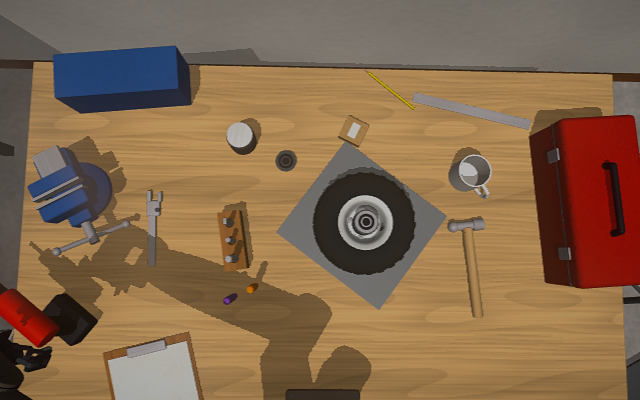

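The wheel sits at top (366,222) and scene (262,228). The block is at top (233,240) and scene (320,150), with three steel punches at scene (307,127), (320,137) and (333,140). The orange and purple decoys are at scene (278,130). I'll enlarge the block and measure the heights of the three.

Run:
```python
from h import *
I=[]
for n in('scene','top'):
    c=dict(np.load(f'pics/{n}.npz')); c['rotation']=R.from_quat(c['rotation']).as_matrix(); P=cloud(c)
    x0,y0,x1,y1=(270,95,360,175) if n=='scene' else (200,200,290,280)
    I.append(cv2.resize(c['img'][y0:y1,x0:x1,::-1],None,fx=4,fy=4,interpolation=cv2.INTER_CUBIC))
    Q=P[y0:y1,x0:x1]; m=(Q[...,2]>0.075)&(Q[...,2]<.2)
    k,l,st,ce=cv2.connectedComponentsWithStats(m.astype(np.uint8))
    for i in range(1,k):
        if st[i,4]<8: continue
        q=Q[l==i]; t=q[q[:,2]>q[:,2].max()-.008]
        print(n,st[i,4],ce[i]+[x0,y0],'top',t.mean(0).round(3),q[:,2].max().round(3))
    if n=='top':
        Q=P[200:290,200:270]; q=Q[(Q[...,2]>.05)&(Q[...,2]<.07)]; (cx,cy),wh,an=cv2.minAreaRect((q[:,:2]*1000).astype(np.float32)); print('block',cx,cy,wh,an)
        Q=P[170:280,310:420]; q=Q[(Q[...,2]>.06)]; print('tyre',cv2.minEnclosingCircle((q[:,:2]*1000).astype(np.float32)))
        Q=P[195:250,340:395];q=Q[(Q[...,2]>.088)]; print('hub',cv2.minEnclosingCircle((q[:,:2]*1000).astype(np.float32)),q[:,2].max())
cv2.imwrite('pics/crop.png',np.hstack(I))
```

```text
scene 206 [278.15533981 119.5776699 ] top [0.346 0.202 0.142] 0.147
scene 123 [305.55284553 125.43089431] top [0.429 0.227 0.155] 0.16
scene 56 [319.5 134. ] top [0.474 0.236 0.125] 0.128
scene 83 [333.22891566 137.8313253 ] top [0.518 0.242 0.137] 0.14
top 51 [225.92156863 221.45098039] top [0.519 0.247 0.133] 0.137
top 33 [228.48484848 239.6969697 ] top [0.474 0.239 0.126] 0.131
top 73 [230.05479452 257.98630137] top [0.43  0.232 0.153] 0.157
block 447.8879089355469 233.1482696533203 (208.98529052734375, 70.30729675292969) 15.031631469726562
tyre ((514.9202270507812, -83.54354858398438), 145.83116149902344)
hub ((520.9044189453125, -59.67046356201172), 128.23167419433594) 1.315925519374526
```

View pics/crop.png

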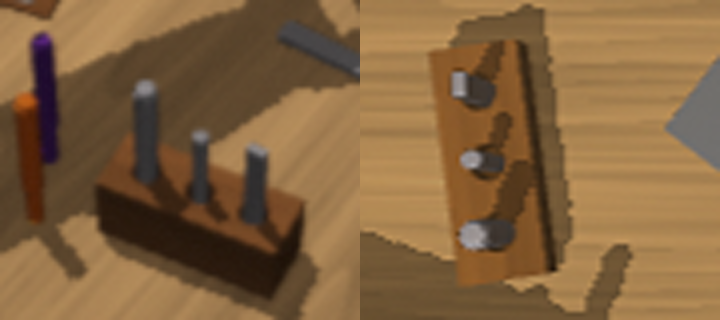

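The three candidates are steel punches, all in the block. At scene (305,125) / top (230,258) one is thick, round and about 155 mm tall at its top. At scene (319,134) there is a thin pin, 126 mm. At scene (333,138) there is a flat-topped chisel, about 135 mm. The crop confirms the first is the drift: grey, the thickest and the tallest. The orange and purple ones stand outside the block.

```bash
cat >> h.py <<'E'
def go(x,y,z,yaw):
    "rows needed: shift (cm, tool axes) and twist to reach world x,y,z with tool y axis at angle yaw (deg)"
    s=ctrl.get_state(); M=R.from_quat(s['tcp_rot']).as_matrix()
    d=M.T@(np.array([x,y,z])-s['eef_pos'])*100
    a=np.degrees(np.arctan2(M[1,1],M[0,1])); t=-((yaw-a+90)%180-90)
    print('from',np.round(s['eef_pos'],4),'yaw',a.round(1),'shift cm',d.round(2),'twist',round(t,1))
E
python3 - <<'E'
from h import *
c=dict(np.load('pics/top.npz')); c['rotation']=R.from_quat(c['rotation']).as_matrix(); P=cloud(c)
print('hub',plane(c,366,222,.1))
Q=P[160:285,300:425].reshape(-1,3); q=Q[(Q[:,2]>.06)&(Q[:,2]<.13)]; 
(x,y),r=cv2.minEnclosingCircle((q[:,:2]*1000).astype(np.float32));print(x,y,r)
d=np.hypot(q[:,0]-x/1e3,q[:,1]-y/1e3); h=q[d<.04]; print(len(h),np.median(h,0),h[:,2].max())
w=ctrl.read_camera('wrist'); print(np.array(w['tool_from_camera']).round(3).tolist(),w['camera_matrix'])
go(.42,-.08,.35,90); go(.43,.23,.3,99.6)
E
```

```text
hub [ 0.52299531 -0.09690193  0.1       ]
523.8567504882812 -95.57981872558594 131.4072723388672
512 [ 0.52289923 -0.09403598  0.10032585] 0.11048724278964195
[[-0.001, 0.951, 0.309, 0.078], [1.0, 0.001, 0.0, 0.0], [0.0, 0.309, -0.951, -0.163], [0.0, 0.0, 0.0, 1.0]] [[280.63816857   0.         318.97940923]
 [  0.         280.63816857 207.66756884]
 [  0.           0.           1.        ]]
from [0.2518 0.6257 0.2095] yaw 68.1 shift cm [-41.96 -59.2  -13.95] twist -21.9
from [0.2518 0.6257 0.2095] yaw 68.1 shift cm [-31.31 -30.06  -9.  ] twist -31.5
```

```bash
python3 -m pendant '[{"dx":-4,"dy":-4.5,"dz":-4,"twist":-2},{"dx":-8,"dy":-9,"dz":-4,"twist":-5},{"dx":-12,"dy":-13,"dz":-4,"twist":-8},{"dx":-16,"dy":-17.5,"dz":-4,"twist":-11},{"dx":-20,"dy":-22,"dz":-4,"twist":-14},{"dx":-24,"dy":-26.5,"dz":-4,"twist":-17},{"dx":-28,"dy":-31,"dz":-4,"twist":-20},{"dx":-32,"dy":-35,"dz":-4,"twist":-22},{"dx":-36,"dy":-39.5,"dz":-4,"twist":-22},{"dx":-40,"dy":-44,"dz":-4,"twist":-22}]' && python3 -c "
from h import *
go(.523,-.096,.17,90)"
```

```text
time: 1.4
eef_pos: [0.459, 0.0667, 0.2506]
tcp_rot: [-0.001, 1.0, 0.0, 0.0]
contact_force: [0.3, 1.3, 0.2]
opening: 1.002
finger_force: 0.0
from [0.459  0.0667 0.2506] yaw 90.1 shift cm [ -6.38 -16.28   8.06] twist 0.1
```

```bash
python3 -m pendant '[{"dx":-2.2,"dy":-5.4,"dz":1},{"dx":-4.4,"dy":-10.8,"dz":3},{"dx":-6.4,"dy":-16.3,"dz":6},{"dx":-6.4,"dy":-16.3,"dz":8},{"dx":-6.4,"dy":-16.3,"dz":8}]'
python3 - <<'E'
from h import *
c=cam('wrist'); P=cloud(c); 
np.savez('pics/w1',img=c['img'],P=P)
q=P.reshape(-1,3); m=np.hypot(q[:,0]-.523,q[:,1]+.096)<.05
for lo in np.arange(.08,.12,.004): print(lo.round(3),(m&(q[:,2]>lo)&(q[:,2]<lo+.004)).sum(),end='; ')
f=(P[...,2]>.0965)&(P[...,2]<.12)&(np.hypot(P[...,0]-.523,P[...,1]+.096)<.05)
t=P[f]; (x,y),r=cv2.minEnclosingCircle((t[:,:2]*1000).astype(np.float32)); print('\nflange',x,y,r)
for _ in range(3):
    d=np.hypot(t[:,0]-x/1e3,t[:,1]-y/1e3); g=t[(d>.02)&(d<.028)]
    A=np.c_[g[:,:2]-[x/1e3,y/1e3],np.ones(len(g))]; s=np.linalg.lstsq(A,g[:,2],rcond=None)[0]
    e=g[:,2]-A@s; print(len(g),s,e.std())
    t=t[np.abs(t[:,2]-np.c_[t[:,:2]-[x/1e3,y/1e3],np.ones(len(t))]@s)<.0035]
    (x,y),r=cv2.minEnclosingCircle((t[:,:2]*1000).astype(np.float32)); print(x,y,r)
save(c,'w1.png',(190,100,450,300),3)
E
```

```text
$[0]: bad value
```

```bash
cat > fl.py <<'E'
from h import *
import sys
def flange(n,x=523,y=-96,lo=.0965):
    c=cam('wrist'); P=cloud(c); np.savez('pics/'+n,img=c['img'],P=P)
    f=(P[...,2]>lo)&(P[...,2]<.12)&(np.hypot(P[...,0]-x/1e3,P[...,1]-y/1e3)<.04)
    t=P[f]; (x,y),r=cv2.minEnclosingCircle((t[:,:2]*1000).astype(np.float32)); print('flange',x,y,r)
    for _ in range(3):
        d=np.hypot(t[:,0]-x/1e3,t[:,1]-y/1e3); g=t[(d>.02)&(d<.028)]
        A=np.c_[g[:,:2]-[x/1e3,y/1e3],np.ones(len(g))]; s=np.linalg.lstsq(A,g[:,2],rcond=None)[0]
        print(len(g),'gx,gy,z',s.round(4),(g[:,2]-A@s).std().round(5),'c',x,y,r)
        t=t[np.abs(t[:,2]-np.c_[t[:,:2]-[x/1e3,y/1e3],np.ones(len(t))]@s)<.0035]
        (x,y),r=cv2.minEnclosingCircle((t[:,:2]*1000).astype(np.float32))
    return c
E
python3 -m pendant '[{"dx":-2.2,"dy":-5.4,"dz":1,"twist":0},{"dx":-4.4,"dy":-10.8,"dz":3,"twist":0},{"dx":-6.4,"dy":-16.3,"dz":6,"twist":0},{"dx":-6.4,"dy":-16.3,"dz":8,"twist":0},{"dx":-6.4,"dy":-16.3,"dz":8,"twist":0}]'
python3 - <<'E'
from fl import *
c=flange('w1'); save(c,'w1.png',(190,100,450,300),3)
E
```

```text
time: 2.02
eef_pos: [0.5213, -0.0944, 0.168]
tcp_rot: [0.0, 1.0, 0.001, -0.003]
contact_force: [-0.9, 0.7, -0.1]
opening: 1.001
finger_force: 0.0
flange 524.7933959960938 -99.24314880371094 28.219635009765625
1545 gx,gy,z [-0.0411 -0.0137  0.1029] 0.00075 c 524.7933959960938 -99.24314880371094 28.219635009765625
1538 gx,gy,z [-0.0406 -0.0137  0.1029] 0.0007 c 524.7933959960938 -99.24314880371094 28.219635009765625
1538 gx,gy,z [-0.0406 -0.0137  0.1029] 0.0007 c 524.7933959960938 -99.24314880371094 28.219635009765625
```

View pics/w1.png

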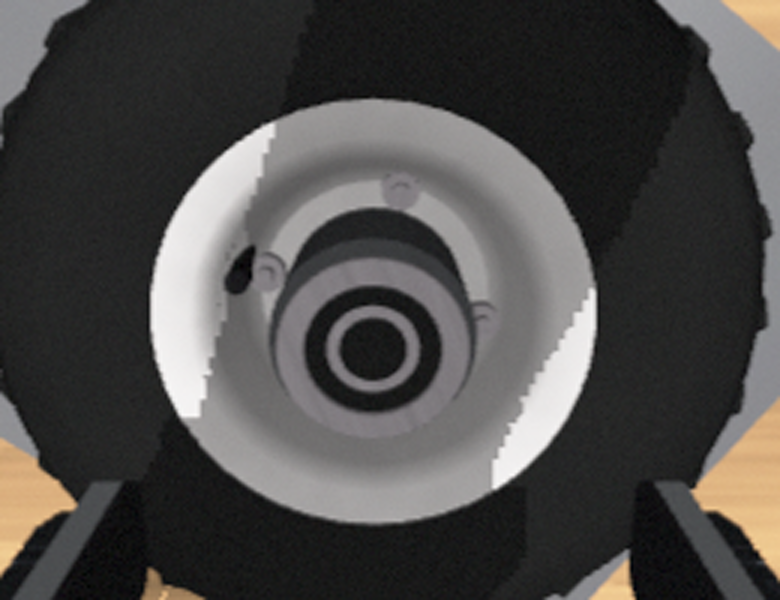

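The view shows the bearing in the hub at crop (373,348). Its steel rim is well exposed, and it leans down towards +x, with the high side towards the robot. Next, the drift.

```bash
python3 -m pendant '[{"dx":1.5,"dy":5,"dz":-4,"twist":0},{"dx":3,"dy":10,"dz":-7,"twist":-2},{"dx":4.5,"dy":15,"dz":-8,"twist":-4},{"dx":6,"dy":20,"dz":-8,"twist":-6},{"dx":7.5,"dy":25.5,"dz":-8,"twist":-8},{"dx":9,"dy":31,"dz":-8,"twist":-9.6},{"dx":9.2,"dy":32.6,"dz":-8,"twist":-9.6},{"dx":9.2,"dy":32.6,"dz":-8,"twist":-9.6}]'
python3 - <<'E'
from h import *
c=cam('wrist'); P=cloud(c); np.savez('pics/w2',img=c['img'],P=P)
k,l,st,ce=cv2.connectedComponentsWithStats(((P[...,2]>.08)&(P[...,2]<.17)&(np.hypot(P[...,0]-.475,P[...,1]-.237)<.08)).astype(np.uint8))
for i in range(1,k):
    if st[i,4]<20: continue
    q=P[l==i]; t=q[q[:,2]>q[:,2].max()-.005]; print(st[i,4],ce[i],'mid top',((t.max(0)+t.min(0))/2).round(4),'mid',np.median(q[q[:,2]<.11],0).round(4))
q=P[(P[...,2]>.055)&(P[...,2]<.065)&(np.hypot(P[...,0]-.475,P[...,1]-.237)<.1)]
print(cv2.minAreaRect((q[:,:2]*1000).astype(np.float32)))
go(.43,.23,.2,99.6)
save(c,'w2.png')
E
```

```text
time: 3.08
eef_pos: [0.4304, 0.2326, 0.2518]
tcp_rot: [-0.086, 0.996, -0.0, 0.001]
contact_force: [1.1, -0.5, 0.2]
opening: 0.997
finger_force: 0.0
460 [315.96304348 192.74565217] mid top [0.4307 0.229  0.1543] mid [0.423  0.2273 0.0957]
206 [315.66504854 225.35436893] mid top [0.475  0.2361 0.1232] mid [0.4701 0.2352 0.0959]
253 [315.49407115 261.4743083 ] mid top [0.5193 0.2433 0.1331] mid [0.5118 0.2424 0.0957]
((474.938720703125, 236.08572387695312), (150.09519958496094, 56.04777145385742), 9.155210494995117)
from [0.4307 0.2316 0.2515] yaw 99.7 shift cm [ 0.11 -0.14  5.15] twist 0.1
```

View pics/w2.png

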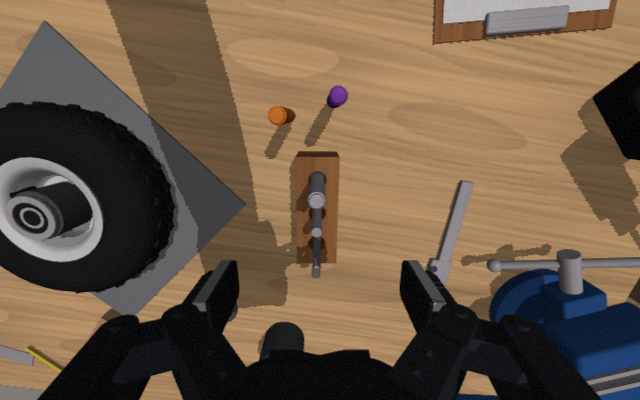

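The drift (320,195) is the end punch nearest the robot, at (0.4306, 0.229), upright and clear of the pin and chisel. I'll descend on it and grip.

```bash
python3 -m pendant '[{"dx":0,"dy":-0.3,"dz":4,"twist":0.5},{"dx":0,"dy":-0.3,"dz":8,"twist":0.5},{"dx":0,"dy":-0.3,"dz":12,"twist":0.5},{"dx":0,"dy":-0.3,"dz":14.5,"twist":0.5},{"dx":0,"dy":-0.3,"dz":15.5,"twist":0.5},{"dx":0,"dy":-0.3,"dz":15.5,"twist":0.5}]' && python3 -c "
from h import *
go(.4306,.229,.096,99.2)"
```

```text
time: 3.88
eef_pos: [0.4315, 0.2277, 0.0957]
tcp_rot: [-0.079, 0.997, -0.0, -0.0]
contact_force: [0.8, 0.3, 0.8]
opening: 1.001
finger_force: 0.0
from [0.4315 0.2277 0.0957] yaw 99.1 shift cm [ 0.07  0.14 -0.03] twist -0.1
```

```bash
python3 -m pendant '[{"dx":0,"dy":0.1,"dz":0,"twist":0},{"dx":0,"dy":0.1,"dz":0,"twist":0},{"dx":0,"dy":0.1,"dz":0,"twist":0},{"dx":0,"dy":0.1,"dz":0,"twist":0},{"dx":0,"dy":0.1,"dz":0,"twist":0},{"dx":0,"dy":0.1,"dz":0,"twist":0},{"dx":0,"dy":0.1,"dz":0,"twist":0},{"dx":0,"dy":0.1,"dz":0,"twist":0}]' 0 110
```

```text
time: 4.88
eef_pos: [0.4315, 0.2298, 0.0964]
tcp_rot: [-0.08, 0.997, 0.0, 0.001]
contact_force: [-1.0, -0.4, 6.1]
opening: 0.181
finger_force: 107.3
```

```bash
python3 -m pendant '[{"dx":0,"dy":0,"dz":-1,"twist":0},{"dx":0,"dy":0,"dz":-4,"twist":0},{"dx":0,"dy":0,"dz":-8,"twist":0},{"dx":0,"dy":0,"dz":-12,"twist":0},{"dx":0,"dy":0,"dz":-12,"twist":0},{"dx":0,"dy":0,"dz":-12,"twist":0}]'
python3 - <<'E'
from h import *
s=ctrl.get_state(); M=R.from_quat(s['tcp_rot']).as_matrix(); p=np.array(s['eef_pos'])
c=cam('wrist'); P=cloud(c); T=(P-p)@M
m=(np.abs(T[...,1])<.02)&(np.abs(T[...,0])<.03)&(T[...,2]>0.005)&(T[...,2]<.1)&(c['depth']>0)
for a in np.arange(.01,.1,.01):
    q=T[m&(T[...,2]>a)&(T[...,2]<a+.01)]
    if len(q)>5: print(a.round(3),len(q),'x max',q[:,0].max().round(4),'y mid',((q[:,1].max()+q[:,1].min())/2).round(4),'w',np.ptp(q[:,1]).round(4),'zmax',q[:,2].max().round(4))
save(c,'w3.png',(200,120,440,300),3)
go(.502,-.107,.24,90)
E
```

```text
time: 5.62
eef_pos: [0.4297, 0.2292, 0.2135]
tcp_rot: [-0.08, 0.997, -0.0, -0.002]
contact_force: [-0.2, -0.2, -3.0]
opening: 0.18
finger_force: 107.3
0.01 125 x max 0.0094 y mid -0.0006 w 0.0174 zmax 0.0199
0.02 117 x max 0.0095 y mid -0.0006 w 0.0179 zmax 0.0298
0.03 99 x max 0.0093 y mid -0.0006 w 0.0174 zmax 0.04
0.04 21 x max 0.0089 y mid -0.0007 w 0.0178 zmax 0.0499
0.05 59 x max 0.0074 y mid -0.0007 w 0.0125 zmax 0.0599
0.06 56 x max 0.0075 y mid -0.0007 w 0.013 zmax 0.0699
0.07 48 x max 0.0076 y mid -0.0006 w 0.0135 zmax 0.0799
from [0.4294 0.2291 0.2128] yaw 99.2 shift cm [ -1.81 -34.34  -2.7 ] twist 9.2
```

View pics/w3.png

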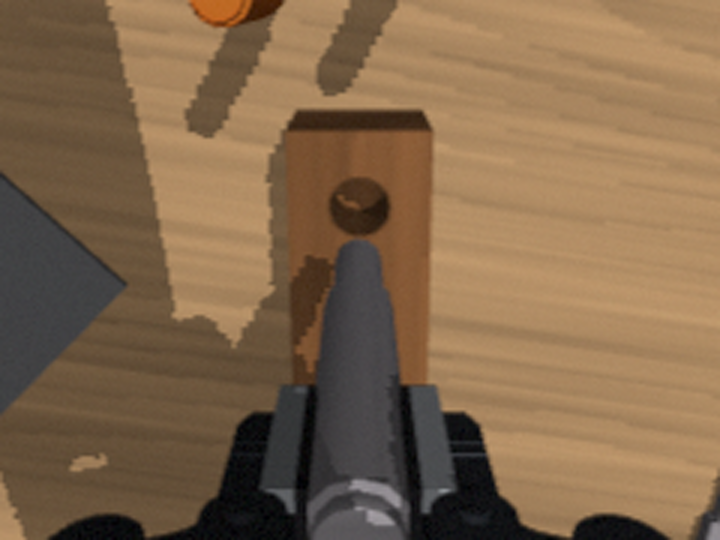

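The drift hangs straight in the pads, with its nose on the tool axis at crop (357,245). The block's end hole is empty at (358,205). Next I go over the high side of the rim.

```bash
python3 -m pendant '[{"dx":-0.3,"dy":-4,"dz":-1,"twist":1},{"dx":-0.6,"dy":-9.5,"dz":-1,"twist":3},{"dx":-0.9,"dy":-15,"dz":-1,"twist":5},{"dx":-1.2,"dy":-20.5,"dz":-1,"twist":7},{"dx":-1.5,"dy":-26,"dz":-1,"twist":9},{"dx":-1.8,"dy":-31,"dz":-0.5,"twist":9.2},{"dx":-1.8,"dy":-34.3,"dz":0.5,"twist":9.2},{"dx":-1.8,"dy":-34.3,"dz":1.5,"twist":9.2},{"dx":-1.8,"dy":-34.3,"dz":1.5,"twist":9.2}]'
python3 - <<'E'
from h import *
go(.502,-.107,.185,90)
E
```

```text
time: 6.8
eef_pos: [0.5015, -0.1051, 0.1975]
tcp_rot: [0.0, 1.0, 0.001, -0.003]
contact_force: [-0.4, 0.5, -3.4]
opening: 0.179
finger_force: 107.9
from [ 0.5015 -0.1051  0.1975] yaw 90.0 shift cm [-0.05 -0.19  1.25] twist -0.0
```

```bash
python3 -m pendant '[{"dx":0,"dy":-0.2,"dz":0.5,"twist":0},{"dx":0,"dy":-0.2,"dz":1,"twist":0},{"dx":0,"dy":-0.2,"dz":1,"twist":0}]'|egrep 'eef|cont'; for i in 1 2 3; do python3 -m pendant '[{"dx":0,"dy":0,"dz":0.1,"twist":0},{"dx":0,"dy":0,"dz":0.1,"twist":0}]'|egrep 'eef|cont'; done
```

```text
eef_pos: [0.5031, -0.1075, 0.1902]
contact_force: [-0.1, 0.0, -3.2]
eef_pos: [0.5035, -0.1081, 0.1898]
contact_force: [-0.6, -0.1, -2.1]
eef_pos: [0.5033, -0.1082, 0.1886]
contact_force: [0.2, 0.2, -2.8]
eef_pos: [0.5033, -0.1082, 0.1875]
contact_force: [0.7, -0.2, -2.8]
```

```bash
for i in 1 2 3 4; do python3 -m pendant '[{"dx":0,"dy":0,"dz":0.1,"twist":0},{"dx":0,"dy":0,"dz":0.1,"twist":0}]'|egrep 'eef|cont'; done
```

```text
eef_pos: [0.5033, -0.1081, 0.1865]
contact_force: [0.1, 0.6, -2.6]
eef_pos: [0.5035, -0.1082, 0.186]
contact_force: [-0.1, 0.6, -1.3]
eef_pos: [0.5037, -0.1083, 0.1856]
contact_force: [-1.1, 1.0, 4.3]
eef_pos: [0.5038, -0.1085, 0.1849]
contact_force: [-2.2, 0.9, 4.4]
```

```bash
for i in 1 2 3; do python3 -m pendant '[{"dx":0,"dy":0,"dz":0.05,"twist":0},{"dx":0,"dy":0,"dz":0.05,"twist":0}]'|egrep 'eef|cont'; done
```

```text
eef_pos: [0.5039, -0.1085, 0.1848]
contact_force: [-2.3, 0.4, 6.6]
eef_pos: [0.5039, -0.1085, 0.1845]
contact_force: [-1.4, 0.7, 8.4]
eef_pos: [0.5038, -0.1086, 0.184]
contact_force: [-1.6, 0.8, 7.8]
```

```bash
for i in 1 2 3 4; do python3 -m pendant '[{"dx":0,"dy":0,"dz":0.05,"twist":0},{"dx":0,"dy":0,"dz":0.05,"twist":0}]'|egrep 'eef|cont'; done
```

```text
eef_pos: [0.5038, -0.1086, 0.1836]
contact_force: [-2.6, 0.5, 7.8]
eef_pos: [0.5038, -0.1086, 0.1833]
contact_force: [-2.7, 0.7, 8.0]
eef_pos: [0.5038, -0.1087, 0.1828]
contact_force: [-2.8, 0.1, 7.7]
eef_pos: [0.5038, -0.1087, 0.1824]
contact_force: [-4.0, -0.3, 9.2]
```

```bash
python3 -m pendant '[{"dx":0,"dy":0,"dz":-1,"twist":0},{"dx":0,"dy":0,"dz":-2,"twist":0},{"dx":0,"dy":0,"dz":-2,"twist":0},{"dx":0,"dy":0,"dz":-2,"twist":0}]'
cat >> fl.py <<'E'
def nose():
    s=ctrl.get_state(); M=R.from_quat(s['tcp_rot']).as_matrix(); p=np.array(s['eef_pos'])
    c=cam('wrist'); P=cloud(c); T=(P-p)@M
    m=(np.abs(T[...,1])<.012)&(np.abs(T[...,0])<.015)&(T[...,2]>0.005)&(T[...,2]<.1)&(c['depth']>0)
    print('zmax',T[m][:,2].max())
    for a in(.02,.035,.055,.065):
        q=T[m&(T[...,2]>a)&(T[...,2]<a+.01)]; print(a,'x max',q[:,0].max().round(4),'y mid',((q[:,1].max()+q[:,1].min())/2).round(4))
    k=m; z=T[...,2]*m; i=np.unravel_index(z.argmax(),z.shape); print('tip px',i)
E
python3 - <<'E'
from fl import *
nose(); c=flange('w4',525,-99,.093); save(c,'w4.png',(190,100,450,300),3)
E
```

```text
time: 11.18
eef_pos: [0.5031, -0.1081, 0.1996]
tcp_rot: [0.0, 1.0, 0.0, -0.0]
contact_force: [-0.2, -0.8, -3.2]
opening: 0.181
finger_force: 108.4
zmax 0.0999984005315225
0.02 x max 0.0094 y mid -0.0005
0.035 x max 0.0094 y mid -0.0005
0.055 x max 0.0077 y mid -0.0006
0.065 x max 0.0075 y mid -0.0006
tip px (np.int64(194), np.int64(325))
flange 524.2033081054688 -99.45726776123047 31.229080200195312
880 gx,gy,z [0.051  0.0069 0.1013] 0.00196 c 524.2033081054688 -99.45726776123047 31.229080200195312
877 gx,gy,z [0.028  0.0102 0.1014] 0.0008 c 523.8463745117188 -100.1094741821289 28.24477767944336
875 gx,gy,z [0.0284 0.0105 0.1014] 0.00078 c 523.9888305664062 -100.053466796875 28.201818466186523
```

View pics/w4.png

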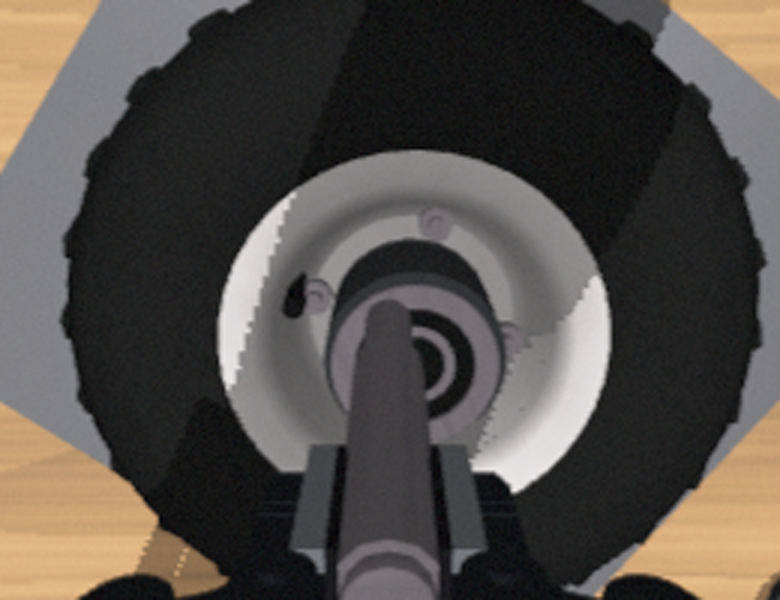

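It worked: the near side sank and the lean has flipped, with the +x side now high by 0.03. Next I tap the far side.

```bash
python3 -m pendant '[{"dx":-2.2,"dy":0.8,"dz":0,"twist":0},{"dx":-4.3,"dy":1.65,"dz":0,"twist":0},{"dx":-4.3,"dy":1.65,"dz":0.7,"twist":0},{"dx":-4.3,"dy":1.65,"dz":1.4,"twist":0},{"dx":-4.3,"dy":1.65,"dz":1.4,"twist":0}]'|egrep 'eef|cont'; for i in 1 2 3 4 5; do python3 -m pendant '[{"dx":0,"dy":0,"dz":0.05,"twist":0},{"dx":0,"dy":0,"dz":0.05,"twist":0}]'|egrep 'eef|cont'; done
```

```text
eef_pos: [0.5451, -0.0917, 0.1848]
contact_force: [0.3, 0.5, -2.7]
eef_pos: [0.5462, -0.0919, 0.1858]
contact_force: [0.1, -0.3, -2.4]
eef_pos: [0.5464, -0.0917, 0.1852]
contact_force: [-0.5, -0.8, -2.7]
eef_pos: [0.5463, -0.0917, 0.1846]
contact_force: [0.0, 0.4, -2.3]
eef_pos: [0.5463, -0.0917, 0.1841]
contact_force: [0.0, 0.5, -2.4]
eef_pos: [0.5463, -0.0917, 0.1836]
contact_force: [-1.0, -0.1, -3.1]
```

```bash
for i in 1 2 3 4 5 6; do python3 -m pendant '[{"dx":0,"dy":0,"dz":0.05,"twist":0},{"dx":0,"dy":0,"dz":0.05,"twist":0}]'|egrep 'eef|cont'; done
```

```text
eef_pos: [0.5464, -0.0917, 0.1831]
contact_force: [-1.1, 0.4, -2.2]
eef_pos: [0.5466, -0.0917, 0.1831]
contact_force: [-0.3, 0.0, -0.6]
eef_pos: [0.5467, -0.0917, 0.1829]
contact_force: [-0.7, 1.0, 3.0]
eef_pos: [0.5469, -0.0918, 0.1828]
contact_force: [-0.9, -0.0, 5.3]
eef_pos: [0.547, -0.0918, 0.1827]
contact_force: [-0.4, 0.7, 5.8]
eef_pos: [0.5471, -0.0918, 0.1825]
contact_force: [-1.5, 0.9, 7.2]
```

```bash
for i in 1 2 3; do python3 -m pendant '[{"dx":0,"dy":0,"dz":0.05,"twist":0},{"dx":0,"dy":0,"dz":0.05,"twist":0}]'|egrep 'eef|cont'; done
```

```text
eef_pos: [0.5472, -0.0918, 0.1822]
contact_force: [-1.4, 1.0, 7.0]
eef_pos: [0.5473, -0.0918, 0.1819]
contact_force: [-2.6, 2.4, 7.1]
eef_pos: [0.5474, -0.0918, 0.1813]
contact_force: [-1.9, 1.4, 7.2]
```

```bash
for i in 1 2; do python3 -m pendant '[{"dx":0,"dy":0,"dz":0.05,"twist":0},{"dx":0,"dy":0,"dz":0.05,"twist":0}]'|egrep 'eef|cont'; done;  python3 -m pendant '[{"dx":0,"dy":0,"dz":-1,"twist":0},{"dx":0,"dy":0,"dz":-2,"twist":0},{"dx":0,"dy":0,"dz":-2,"twist":0},{"dx":0,"dy":0,"dz":-2,"twist":0}]'; python3 -c "
from fl import *
c=flange('w5',524.4,-99.6,.093)"
```

```text
eef_pos: [0.5474, -0.0919, 0.181]
contact_force: [-1.5, 2.1, 7.2]
eef_pos: [0.5475, -0.0919, 0.1806]
contact_force: [-1.8, 1.8, 8.8]
time: 16.4
eef_pos: [0.5461, -0.0916, 0.1975]
tcp_rot: [0.0, 1.0, 0.0, -0.0]
contact_force: [-0.4, -0.7, -2.7]
opening: 0.181
finger_force: 108.6
flange 524.25390625 -99.53825378417969 31.00101089477539
1298 gx,gy,z [-0.0273 -0.0036  0.0999] 0.00194 c 524.25390625 -99.53825378417969 31.00101089477539
1161 gx,gy,z [-0.0495 -0.003   0.1   ] 0.00084 c 525.3087768554688 -98.5332260131836 28.967693328857422
1160 gx,gy,z [-0.0496 -0.0028  0.1   ] 0.00083 c 525.3087768554688 -98.5332260131836 28.967693328857422
```

```bash
python3 -m pendant '[{"dx":2.3,"dy":-0.5,"dz":0,"twist":0},{"dx":4.5,"dy":-0.9,"dz":0,"twist":0},{"dx":4.5,"dy":-0.9,"dz":0.7,"twist":0},{"dx":4.5,"dy":-0.9,"dz":1.3,"twist":0},{"dx":4.5,"dy":-0.9,"dz":1.4,"twist":0},{"dx":4.5,"dy":-0.9,"dz":1.4,"twist":0}]'|egrep 'eef|cont'; for i in 1 2 3 4 5 6; do python3 -m pendant '[{"dx":0,"dy":0,"dz":0.05,"twist":0},{"dx":0,"dy":0,"dz":0.05,"twist":0}]'|egrep 'eef|cont'; done
```

```text
eef_pos: [0.5017, -0.1006, 0.1838]
contact_force: [0.0, -0.5, -2.5]
eef_pos: [0.5015, -0.1007, 0.1837]
contact_force: [0.1, 0.5, -2.7]
eef_pos: [0.5015, -0.1007, 0.1833]
contact_force: [0.0, 0.2, -2.5]
eef_pos: [0.5016, -0.1007, 0.1832]
contact_force: [-0.6, 0.5, 0.1]
eef_pos: [0.5018, -0.1008, 0.183]
contact_force: [-0.8, 1.3, 2.2]
eef_pos: [0.5019, -0.1008, 0.1828]
contact_force: [-0.1, 1.4, 4.9]
eef_pos: [0.5019, -0.1008, 0.1825]
contact_force: [-1.5, 1.4, 5.8]
```

```bash
for i in 1 2 3 4 5; do python3 -m pendant '[{"dx":0,"dy":0,"dz":0.05,"twist":0},{"dx":0,"dy":0,"dz":0.05,"twist":0}]'|egrep 'eef|cont'; done
```

```text
eef_pos: [0.5018, -0.1008, 0.182]
contact_force: [-0.7, 1.8, 6.4]
eef_pos: [0.5018, -0.1009, 0.1816]
contact_force: [-1.0, 0.9, 6.3]
eef_pos: [0.5018, -0.1008, 0.1812]
contact_force: [-2.5, 0.1, 5.6]
eef_pos: [0.5018, -0.1009, 0.1807]
contact_force: [-1.7, 1.1, 7.1]
eef_pos: [0.5018, -0.1009, 0.1803]
contact_force: [-1.8, 0.8, 8.0]
```

```bash
for i in 1 2; do python3 -m pendant '[{"dx":0,"dy":0,"dz":0.05,"twist":0},{"dx":0,"dy":0,"dz":0.05,"twist":0}]'|egrep 'eef|cont'; done;  python3 -m pendant '[{"dx":0,"dy":0,"dz":-1,"twist":0},{"dx":0,"dy":0,"dz":-2,"twist":0},{"dx":0,"dy":0,"dz":-2,"twist":0},{"dx":0,"dy":0,"dz":-2,"twist":0}]'|egrep 'time|eef'; python3 -c "
from fl import *
c=flange('w6',524.4,-99.6,.0935)"
```

```text
eef_pos: [0.5018, -0.1009, 0.1799]
contact_force: [-2.3, 1.4, 7.5]
eef_pos: [0.5018, -0.1009, 0.1795]
contact_force: [-2.1, 0.6, 8.2]
time: 20.95
eef_pos: [0.5011, -0.1006, 0.1971]
flange 524.1197509765625 -99.28107452392578 31.211469650268555
901 gx,gy,z [0.0314 0.0002 0.0985] 0.00169 c 524.1197509765625 -99.28107452392578 31.211469650268555
907 gx,gy,z [0.0422 0.0031 0.0984] 0.00095 c 523.4918823242188 -99.390380859375 30.57538604736328
906 gx,gy,z [0.0426 0.0033 0.0984] 0.00095 c 523.4918823242188 -99.390380859375 30.57538604736328
```

```bash
python3 -m pendant '[{"dx":-2.3,"dy":0.1,"dz":0,"twist":0},{"dx":-4.6,"dy":0.3,"dz":0,"twist":0},{"dx":-4.6,"dy":0.3,"dz":0.7,"twist":0},{"dx":-4.6,"dy":0.3,"dz":1.3,"twist":0},{"dx":-4.6,"dy":0.3,"dz":1.5,"twist":0},{"dx":-4.6,"dy":0.3,"dz":1.5,"twist":0}]'|egrep 'eef|cont'; for i in 1 2 3 4 5 6; do python3 -m pendant '[{"dx":0,"dy":0,"dz":0.05,"twist":0},{"dx":0,"dy":0,"dz":0.05,"twist":0}]'|egrep 'eef|cont'; done
```

```text
eef_pos: [0.5469, -0.0977, 0.1824]
contact_force: [0.8, -0.3, -2.8]
eef_pos: [0.5474, -0.0978, 0.1823]
contact_force: [-0.1, 0.5, -2.5]
eef_pos: [0.5474, -0.0977, 0.1816]
contact_force: [-0.8, -0.1, -2.1]
eef_pos: [0.5475, -0.0977, 0.1815]
contact_force: [-0.8, -0.2, -1.1]
eef_pos: [0.5477, -0.0977, 0.1813]
contact_force: [-0.3, 0.1, 2.1]
eef_pos: [0.5478, -0.0978, 0.1811]
contact_force: [-1.6, 1.0, 5.6]
eef_pos: [0.548, -0.0978, 0.181]
contact_force: [-1.5, 1.1, 6.4]
```

```bash
for i in 1 2 3 4 5; do python3 -m pendant '[{"dx":0,"dy":0,"dz":0.05,"twist":0},{"dx":0,"dy":0,"dz":0.05,"twist":0}]'|egrep 'eef|cont'; done
```

```text
eef_pos: [0.548, -0.0978, 0.1805]
contact_force: [-1.1, 0.6, 6.2]
eef_pos: [0.5481, -0.0978, 0.1802]
contact_force: [-1.8, 1.5, 6.9]
eef_pos: [0.5481, -0.0978, 0.1797]
contact_force: [-1.6, 1.5, 7.7]
eef_pos: [0.5482, -0.0978, 0.1794]
contact_force: [-1.2, 1.1, 7.5]
eef_pos: [0.5483, -0.0978, 0.1793]
contact_force: [-1.2, 1.1, 9.1]
```

```bash
for i in 1 2; do python3 -m pendant '[{"dx":0,"dy":0,"dz":0.05,"twist":0},{"dx":0,"dy":0,"dz":0.05,"twist":0}]'|egrep 'eef|cont'; done;  python3 -m pendant '[{"dx":0,"dy":0,"dz":-1,"twist":0},{"dx":0,"dy":0,"dz":-2,"twist":0},{"dx":0,"dy":0,"dz":-2,"twist":0},{"dx":0,"dy":0,"dz":-2,"twist":0}]'|egrep 'time|eef'; python3 -c "
from fl import *
c=flange('w7',524.4,-99.6,.0935)"
```

```text
eef_pos: [0.5485, -0.0978, 0.1793]
contact_force: [-1.5, 1.9, 10.0]
eef_pos: [0.5486, -0.0979, 0.1793]
contact_force: [-3.3, 2.3, 10.5]
time: 25.5
eef_pos: [0.547, -0.0976, 0.1954]
flange 524.3282470703125 -99.44003295898438 30.99956703186035
1279 gx,gy,z [-0.001  -0.0032  0.0979] 0.00132 c 524.3282470703125 -99.44003295898438 30.99956703186035
1263 gx,gy,z [-0.0079 -0.0026  0.0979] 0.00085 c 524.2437744140625 -99.42185974121094 30.90644073486328
1257 gx,gy,z [-0.0091 -0.0019  0.0979] 0.00081 c 524.2437744140625 -99.42185974121094 30.90644073486328
```

The far side now feels solid at z=0.1793. Near side again.

```bash
python3 -m pendant '[{"dx":2.3,"dy":-0.1,"dz":0,"twist":0},{"dx":4.6,"dy":-0.2,"dz":0,"twist":0},{"dx":4.6,"dy":-0.2,"dz":0.7,"twist":0},{"dx":4.6,"dy":-0.2,"dz":1.3,"twist":0},{"dx":4.6,"dy":-0.2,"dz":1.5,"twist":0},{"dx":4.6,"dy":-0.2,"dz":1.5,"twist":0}]'|egrep 'eef|cont'; for i in 1 2 3 4 5; do python3 -m pendant '[{"dx":0,"dy":0,"dz":0.05,"twist":0},{"dx":0,"dy":0,"dz":0.05,"twist":0}]'|egrep 'eef|cont'; done
```

```text
eef_pos: [0.5017, -0.0996, 0.1808]
contact_force: [-0.0, -0.7, -2.5]
eef_pos: [0.5015, -0.0997, 0.1807]
contact_force: [0.0, -0.1, -2.3]
eef_pos: [0.5014, -0.0997, 0.1801]
contact_force: [0.4, -0.8, -2.5]
eef_pos: [0.5015, -0.0997, 0.18]
contact_force: [-0.1, 0.4, -0.9]
eef_pos: [0.5017, -0.0997, 0.1799]
contact_force: [-1.5, 0.4, 1.7]
eef_pos: [0.5018, -0.0998, 0.1797]
contact_force: [-0.9, 1.6, 5.8]
```

```bash
for i in 1 2 3 4; do python3 -m pendant '[{"dx":0,"dy":0,"dz":0.05,"twist":0},{"dx":0,"dy":0,"dz":0.05,"twist":0}]'|egrep 'eef|cont'; done
```

```text
eef_pos: [0.502, -0.0998, 0.1796]
contact_force: [-1.2, -0.0, 6.3]
eef_pos: [0.502, -0.0998, 0.1793]
contact_force: [-1.6, 1.2, 8.0]
eef_pos: [0.5021, -0.0998, 0.1793]
contact_force: [-3.0, 2.7, 8.7]
eef_pos: [0.5023, -0.0998, 0.1793]
contact_force: [-2.6, 2.3, 10.2]
```

```bash
python3 -m pendant '[{"dx":0,"dy":0,"dz":-0.5,"twist":0},{"dx":0,"dy":0,"dz":-1,"twist":0},{"dx":-2.3,"dy":2.4,"dz":-1,"twist":0},{"dx":-2.3,"dy":2.4,"dz":-0.6,"twist":0},{"dx":-2.3,"dy":2.4,"dz":-0.3,"twist":0},{"dx":-2.3,"dy":2.4,"dz":-0.3,"twist":0}]'|egrep 'eef|cont'; for i in 1 2 3 4 5; do python3 -m pendant '[{"dx":0,"dy":0,"dz":0.05,"twist":0},{"dx":0,"dy":0,"dz":0.05,"twist":0}]'|egrep 'eef|cont'; done
```

```text
eef_pos: [0.524, -0.0758, 0.1794]
contact_force: [0.4, 0.4, -0.8]
eef_pos: [0.5242, -0.0758, 0.1794]
contact_force: [-0.3, 1.3, 0.5]
eef_pos: [0.5245, -0.0758, 0.1793]
contact_force: [-0.8, 1.0, 5.0]
eef_pos: [0.5247, -0.0758, 0.1793]
contact_force: [-2.0, 1.8, 6.8]
eef_pos: [0.5249, -0.0758, 0.1792]
contact_force: [-2.7, 2.1, 7.8]
eef_pos: [0.525, -0.0758, 0.1792]
contact_force: [-2.6, 2.6, 9.2]
```

```bash
python3 -m pendant '[{"dx":0,"dy":0,"dz":-0.5,"twist":0},{"dx":0,"dy":0,"dz":-1,"twist":0},{"dx":0,"dy":-4.8,"dz":-1,"twist":0},{"dx":0,"dy":-4.8,"dz":-0.6,"twist":0},{"dx":0,"dy":-4.8,"dz":-0.4,"twist":0},{"dx":0,"dy":-4.8,"dz":-0.4,"twist":0}]'|egrep 'eef|cont'; for i in 1 2 3 4 5; do python3 -m pendant '[{"dx":0,"dy":0,"dz":0.05,"twist":0},{"dx":0,"dy":0,"dz":0.05,"twist":0}]'|egrep 'eef|cont'; done
```

```text
eef_pos: [0.524, -0.1229, 0.1804]
contact_force: [0.2, 0.5, -2.1]
eef_pos: [0.5244, -0.1232, 0.1806]
contact_force: [0.5, 0.8, -2.2]
eef_pos: [0.5244, -0.1236, 0.1801]
contact_force: [-1.0, 1.1, -2.6]
eef_pos: [0.5245, -0.1237, 0.1799]
contact_force: [-0.6, 0.1, -1.5]
eef_pos: [0.5246, -0.1237, 0.1797]
contact_force: [-0.6, 0.1, -0.2]
eef_pos: [0.5248, -0.1238, 0.1796]
contact_force: [-1.0, 1.2, 4.7]
```

```bash
for i in 1 2 3 4; do python3 -m pendant '[{"dx":0,"dy":0,"dz":0.05,"twist":0},{"dx":0,"dy":0,"dz":0.05,"twist":0}]'|egrep 'eef|cont'; done
```

```text
eef_pos: [0.5249, -0.1238, 0.1794]
contact_force: [-1.7, 1.9, 5.6]
eef_pos: [0.525, -0.1239, 0.1793]
contact_force: [-1.3, 1.7, 7.4]
eef_pos: [0.5252, -0.1239, 0.1793]
contact_force: [-2.5, 2.3, 8.4]
eef_pos: [0.5253, -0.1239, 0.1793]
contact_force: [-1.4, 1.9, 10.1]
```

```bash
python3 -m pendant '[{"dx":0,"dy":0,"dz":-1,"twist":0},{"dx":0,"dy":0,"dz":-2,"twist":0},{"dx":0,"dy":4.8,"dz":-2,"twist":0},{"dx":0,"dy":4.8,"dz":-1.3,"twist":0},{"dx":0,"dy":4.8,"dz":-0.6,"twist":0},{"dx":0,"dy":4.8,"dz":-0.6,"twist":0}]'|egrep 'time|eef|cont';python3 -c "
from fl import *
c=flange('w8',524.4,-99.6,.0935)"; for i in 1 2 3 4 5; do python3 -m pendant '[{"dx":0,"dy":0,"dz":0.05,"twist":0},{"dx":0,"dy":0,"dz":0.1,"twist":0}]'|egrep 'eef|cont'; done
```

```text
time: 34.3
eef_pos: [0.5236, -0.0761, 0.1812]
contact_force: [-0.3, -1.4, -2.5]
flange 524.1892700195312 -99.54568481445312 31.08056640625
1187 gx,gy,z [0.0073 0.0743 0.0985] 0.00329 c 524.1892700195312 -99.54568481445312 31.08056640625
1078 gx,gy,z [0.0011 0.0012 0.0975] 0.00087 c 524.1754760742188 -99.9403305053711 30.8515682220459
1072 gx,gy,z [ 0.0005 -0.0035  0.0975] 0.00078 c 524.068115234375 -99.90062713623047 30.75556182861328
eef_pos: [0.5246, -0.0761, 0.1819]
contact_force: [-0.4, -0.5, -2.9]
eef_pos: [0.5244, -0.0757, 0.1807]
contact_force: [0.0, 0.2, -1.8]
eef_pos: [0.5244, -0.0757, 0.1796]
contact_force: [-0.4, -0.0, -2.7]
eef_pos: [0.5247, -0.0757, 0.1794]
contact_force: [-0.6, 1.6, 0.9]
eef_pos: [0.525, -0.0757, 0.1793]
contact_force: [-1.8, 1.1, 7.8]
```

```bash
for i in 1 2 3; do python3 -m pendant '[{"dx":0,"dy":0,"dz":0.05,"twist":0},{"dx":0,"dy":0,"dz":0.1,"twist":0}]'|egrep 'eef|cont'; done
```

```text
eef_pos: [0.5253, -0.0757, 0.1792]
contact_force: [-3.3, 1.1, 10.2]
eef_pos: [0.5256, -0.0758, 0.1792]
contact_force: [-2.8, 1.9, 12.5]
eef_pos: [0.5259, -0.0758, 0.1791]
contact_force: [-4.3, 2.8, 15.3]
```

```bash
for i in 1 2; do python3 -m pendant '[{"dx":0,"dy":0,"dz":0.05,"twist":0},{"dx":0,"dy":0,"dz":0.1,"twist":0}]'|egrep 'eef|cont'; done; python3 -m pendant '[{"dx":0,"dy":0,"dz":0,"twist":0},{"dx":0,"dy":0,"dz":0,"twist":0},{"dx":0,"dy":0,"dz":0,"twist":0},{"dx":0,"dy":0,"dz":0,"twist":0}]'
```

```text
eef_pos: [0.5262, -0.0759, 0.1791]
contact_force: [-5.6, 2.9, 17.6]
eef_pos: [0.5265, -0.0759, 0.179]
contact_force: [-5.4, 3.0, 21.7]
time: 37.35
eef_pos: [0.5264, -0.0759, 0.1791]
tcp_rot: [0.0, 1.0, -0.0, 0.002]
contact_force: [-5.8, 2.5, 20.1]
opening: 0.183
finger_force: 111.4
```

Bedded at about 22 N. Lifting off and carrying the drift back.

```bash
python3 -m pendant '[{"dx":0,"dy":0,"dz":-0.5,"twist":0},{"dx":0,"dy":0,"dz":-1.5,"twist":0},{"dx":0,"dy":0,"dz":-4.2,"twist":0},{"dx":0,"dy":0,"dz":-4.2,"twist":0},{"dx":0,"dy":0,"dz":-4.2,"twist":0}]'|egrep 'eef|cont';python3 -c "
from fl import *
c=flange('w9',524.4,-99.6,.0935);nose();go(.4306,.229,.215,99.2)"
```

```text
eef_pos: [0.5238, -0.0756, 0.2132]
contact_force: [-0.1, 0.4, -3.0]
flange 524.2151489257812 -99.41120147705078 31.05776596069336
996 gx,gy,z [ 0.0016 -0.0062  0.0974] 0.00092 c 524.2151489257812 -99.41120147705078 31.05776596069336
985 gx,gy,z [ 0.0007 -0.0072  0.0974] 0.00091 c 524.2261352539062 -99.29458618164062 31.05474281311035
985 gx,gy,z [ 0.0007 -0.0072  0.0974] 0.00091 c 524.2261352539062 -99.29458618164062 31.05474281311035
zmax 0.08118111423872608
0.02 x max 0.0095 y mid -0.0004
0.035 x max 0.0095 y mid -0.0006
0.055 x max 0.0077 y mid -0.0002
0.065 x max 0.0074 y mid -0.0006
tip px (np.int64(200), np.int64(316))
from [ 0.5235 -0.0754  0.2128] yaw 90.0 shift cm [ 9.31 30.44 -0.17] twist -9.2
```

```bash
python3 -m pendant '[{"dx":1.3,"dy":4,"dz":-0.3,"twist":0},{"dx":3,"dy":9.5,"dz":-0.3,"twist":-2},{"dx":4.7,"dy":15,"dz":-0.3,"twist":-4},{"dx":6.4,"dy":20.5,"dz":-0.3,"twist":-6},{"dx":8,"dy":26,"dz":-0.3,"twist":-8},{"dx":9.3,"dy":30.4,"dz":-0.3,"twist":-9.2},{"dx":9.3,"dy":30.4,"dz":0,"twist":-9.2},{"dx":9.3,"dy":30.4,"dz":0,"twist":-9.2},{"dx":9.3,"dy":30.4,"dz":0,"twist":-9.2}]';python3 - <<'E'
from h import *
go(.4306,.229,.17,99.2)
c=cam('wrist');P=cloud(c)
q=P[(P[...,2]>.055)&(P[...,2]<.066)&(np.hypot(P[...,0]-.475,P[...,1]-.237)<.1)]
print(cv2.minAreaRect((q[:,:2]*1000).astype(np.float32)))
# drift hole: points below block top near the expected hole
h=P[(P[...,2]<.05)&(np.hypot(P[...,0]-.4306,P[...,1]-.229)<.016)]; print(len(h),h.mean(0) if len(h) else '')
E
```

```text
time: 39.2
eef_pos: [0.4318, 0.2273, 0.2142]
tcp_rot: [-0.079, 0.997, -0.0, -0.0]
contact_force: [-0.3, -0.7, -3.5]
opening: 0.182
finger_force: 108.8
from [0.4318 0.2273 0.2142] yaw 99.1 shift cm [0.09 0.19 4.42] twist -0.1
((454.0337829589844, 232.65496826171875), (107.92021179199219, 56.12357711791992), 9.212321281433105)
253 [0.43740907 0.23021902 0.02467153]
```

```bash
python3 -m pendant '[{"dx":0.1,"dy":0.2,"dz":0,"twist":0},{"dx":0.1,"dy":0.2,"dz":3,"twist":0},{"dx":0.1,"dy":0.2,"dz":5.5,"twist":0},{"dx":0.1,"dy":0.2,"dz":5.5,"twist":0},{"dx":0.1,"dy":0.2,"dz":5.5,"twist":0}]'|egrep 'time|eef|cont';python3 - <<'E'
from h import *
go(.4306,.229,.097,99.2)
c=cam('wrist');save(c,'w10.png',(200,120,440,300),3)
E
```

```text
time: 39.88
eef_pos: [0.4311, 0.2302, 0.1608]
contact_force: [-0.0, 0.1, -1.8]
from [0.4311 0.2302 0.1608] yaw 99.1 shift cm [ 0.08 -0.11  6.38] twist -0.1
```

View pics/w10.png

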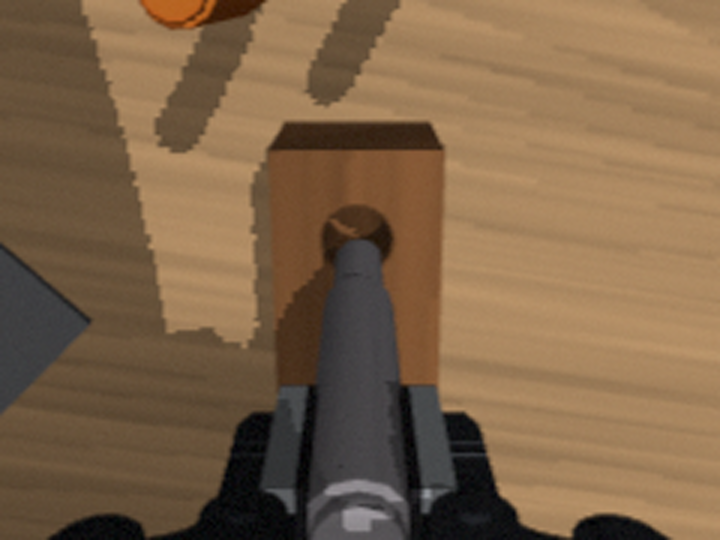

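The nose at (357,245) lines up with the hole at (357,236), and parallax accounts for the small gap. Lowering it in.

```bash
python3 -m pendant '[{"dx":0,"dy":0,"dz":1.5,"twist":0},{"dx":0,"dy":0,"dz":3,"twist":0},{"dx":0,"dy":0,"dz":4.5,"twist":0},{"dx":0,"dy":0,"dz":5.6,"twist":0},{"dx":0,"dy":0,"dz":6.1,"twist":0},{"dx":0,"dy":0,"dz":6.1,"twist":0},{"dx":0,"dy":0,"dz":6.1,"twist":0}]'|egrep 'time|eef|cont'; for i in 1 2 3; do python3 -m pendant '[{"dx":0,"dy":0,"dz":0.05,"twist":0},{"dx":0,"dy":0,"dz":0.1,"twist":0}]'|egrep 'eef|cont'; done
```

```text
time: 40.8
eef_pos: [0.4307, 0.2304, 0.0992]
contact_force: [-0.6, 0.4, -2.2]
eef_pos: [0.4305, 0.2303, 0.098]
contact_force: [-0.3, -1.0, -3.3]
eef_pos: [0.4302, 0.2302, 0.0966]
contact_force: [0.7, 0.3, -3.1]
eef_pos: [0.4307, 0.2303, 0.0964]
contact_force: [-1.0, 0.5, 3.2]
```

```bash
python3 -m pendant '[{"dx":0,"dy":0,"dz":0,"twist":0},{"dx":0,"dy":0,"dz":0,"twist":0},{"dx":0,"dy":0,"dz":0,"twist":0},{"dx":0,"dy":0,"dz":0,"twist":0},{"dx":0,"dy":0,"dz":0,"twist":0},{"dx":0,"dy":0,"dz":0,"twist":0}]' 80 20|egrep 'cont|open'; python3 -m pendant '[{"dx":0,"dy":0,"dz":-2,"twist":0},{"dx":0,"dy":0,"dz":-5,"twist":0},{"dx":0,"dy":0,"dz":-10,"twist":0},{"dx":0,"dy":0,"dz":-15,"twist":0},{"dx":0,"dy":0,"dz":-15,"twist":0},{"dx":0,"dy":0,"dz":-15,"twist":0}]';python3 - <<'E'
from h import *
c=cam('wrist');P=cloud(c)
q=P[(P[...,2]>.08)&(P[...,2]<.17)&(np.hypot(P[...,0]-.4306,P[...,1]-.229)<.02)]
t=q[q[:,2]>q[:,2].max()-.004]; print(((t.max(0)+t.min(0))/2).round(4),q[:,2].max())
for z in(.09,.11,.13): 
    g=q[abs(q[:,2]-z)<.008]; print(z,g[:,:2].mean(0))
save(c,'w11.png')
E
```

```text
contact_force: [0.5, 0.3, 0.2]
opening: 0.8
time: 43.05
eef_pos: [0.4299, 0.2301, 0.2451]
tcp_rot: [-0.08, 0.997, -0.0, -0.0]
contact_force: [1.0, -0.5, -0.0]
opening: 0.8
finger_force: 0.0
[0.43   0.2295 0.1544] 0.15633316741805942
0.09 [0.42363469 0.22819633]
0.11 [0.42327065 0.22825033]
0.13 [0.42356438 0.22852176]
```

View pics/w11.png

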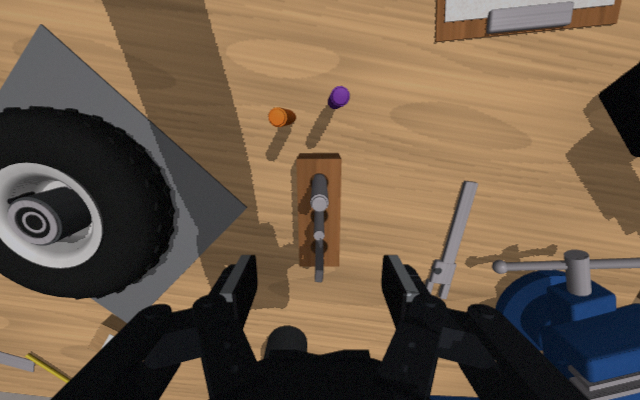

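The drift stands upright in its hole (319,195) and the other tools are unmoved. I'll take one clear look at the bearing before handing in.

```bash
python3 -m pendant '[{"dx":-1.5,"dy":-5,"dz":0,"twist":2},{"dx":-2.6,"dy":-10.5,"dz":0,"twist":4},{"dx":-3.2,"dy":-16,"dz":0,"twist":6},{"dx":-3.8,"dy":-21.5,"dz":0,"twist":8},{"dx":-3.8,"dy":-27,"dz":0,"twist":9.2},{"dx":-3.8,"dy":-32,"dz":2,"twist":9.2},{"dx":-3.8,"dy":-34,"dz":6,"twist":9.2},{"dx":-3.8,"dy":-34,"dz":7.5,"twist":9.2},{"dx":-3.8,"dy":-34,"dz":7.5,"twist":9.2},{"dx":-3.8,"dy":-34,"dz":7.5,"twist":9.2}]'|egrep 'time|eef';python3 -c "
from fl import *
c=flange('w12',524.4,-99.6,.0962)"
```

```text
time: 44.35
eef_pos: [0.5226, -0.0986, 0.1718]
flange 524.6370849609375 -99.26372528076172 28.48860740661621
1362 gx,gy,z [-0.0008 -0.004   0.0975] 0.0006 c 524.6370849609375 -99.26372528076172 28.48860740661621
1362 gx,gy,z [-0.0008 -0.004   0.0975] 0.0006 c 524.6370849609375 -99.26372528076172 28.48860740661621
1362 gx,gy,z [-0.0008 -0.004   0.0975] 0.0006 c 524.6370849609375 -99.26372528076172 28.48860740661621
```

The bearing is square: the tilt is at most 0.004 rad, which is within the noise, and the rim top is at the seated height.

```bash
python3 -c "
from plant import ctrl
print(ctrl.sign_off())"
```

```text
the job is handed in; nothing more can be done
None
```

The job is handed in at about 44 s: the bearing is home and square, bedded with one steady press of about 22 N, and the drift is upright in its own hole with nothing else on the bench touched.

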